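Index the mallet-head turntable, lock it and load it for scanning

TASK

Stand the two finished dark oak heads that are still on the turntable in the blue tray. Then turn the turntable by its red knob until the sprung brass index pin drops into the notch in the rim, and swing the red-handled lever fully shut behind the pin. Then stand every pale oak head from the bench upright on the turntable, well inside the rim, with its green stripe squarely facing the scanner bar; leave the other things on the bench where they are.

Things in the scene. Friction and masses are not known exactly. Their poses are not given: they have to be found in the camera images.
- axis (a point): point on the turntable's turning axis at the plate's top face, 50 mm above the bench. The plate is a dark iron disc 310 mm across (flat top, no seats), on a fixed green bed; z is the turning axis. Seen from here, the index pin lies 161 mm away along this frame's -y. Axes are the fixed bed's.
- plate (a joint): turn of the plate in rad, counter-clockwise from above positive; 0 when the rim notch is in front of the index pin, starts at -2.8 to -1.5, stops at -3.3 and 0.6. The pin rubs on the rim and the plate stays where it is left (about 0.5 N m to turn). Once the pin is in the notch it holds the plate fast (1 degree of play): stop turning then.
- knob_grip (a point): point on the axis at the height to grip (128 mm above the bench) of the red bar knob fixed on the plate: a bar 56 mm long along this frame's x, 14 mm wide, from 113 to 140 mm above the bench, on a thin column 12 mm across. x and y turn with the plate.
- notch (a point): the rim notch, level with the plate's top: a gap 16 mm wide in the rim bead, at the end of a yellow line on the plate, 148 mm from the axis along the plate's -y
- pin (a joint): travel of the sprung brass index pin towards the plate, m: about 0 (-0.002 to 0.003) while it rides on the rim, 0.010 when it has dropped into the notch. The spring pushes it with about 5 N. The pin, 54 mm above the bench at its top, slides along the bed's y in a steel block with a yellow top; its orange tail sticks out behind the block while it is up.
- lever (a joint): angle of the clamp lever in rad: 0 shut (a stop; its steel bar then lies right behind the pin's tail), growing as it swings away from the plate, counter-clockwise from above, to a stop at 1.3. Starts open at 0.45 to 0.9 and stays where it is left (0.06 N m). While the pin is up its tail blocks the lever at about 0.2.
- lever_post (a point): centre of the top of the red round handle on the lever's end: upright, 18 mm across, from 49 to 111 mm above the bench, 85 mm from the lever's hinge
- lever_hinge (a point): point on the lever's upright hinge axis, 52 mm above the bench; axes are the bed's. Shut, the lever runs from here along this frame's -x.
- scanner: grey scanner bar beyond the turntable, 50 x 300 x 100 mm high (x, y, z), origin under its centre; its dark window looks along its own -x. A stripe faces it squarely when the stripe's direction is along the bar's own +x.
- tray: blue open tray on the bench, 240 x 150 mm (x, y), walls 25 mm high and 6 mm thick, floor 6 mm thick; origin under its centre
- finished1: finished dark oak mallet head without stripe, standing on the turntable: a cylinder 60 mm across and 80 mm tall with a brass band and a heavy 20 mm brass sole, about 0.3 kg; origin at the centre of its foot, z up its axis
- finished2: finished dark oak mallet head without stripe, standing on the turntable: a cylinder 60 mm across and 80 mm tall with a brass band and a heavy 20 mm brass sole, about 0.3 kg; origin at the centre of its foot, z up its axis
- headA: pale oak mallet head standing on the bench (may be absent): a cylinder 60 mm across and 80 mm tall with a brass band, a heavy 20 mm brass sole and a green stripe down one side and over the top's edge, about 0.3 kg; origin at the centre of its foot, z up its axis, x from the axis to the stripe
- headB: pale oak mallet head standing on the bench (may be absent): a cylinder 60 mm across and 80 mm tall with a brass band, a heavy 20 mm brass sole and a green stripe down one side and over the top's edge, about 0.3 kg; origin at the centre of its foot, z up its axis, x from the axis to the stripe
- headC: pale oak mallet head standing on the bench (may be absent): a cylinder 60 mm across and 80 mm tall with a brass band, a heavy 20 mm brass sole and a green stripe down one side and over the top's edge, about 0.3 kg; origin at the centre of its foot, z up its axis, x from the axis to the stripe
- ferrule: brass ring 68 mm across, 30 mm tall; bystander
- spokeshave: steel spokeshave body, 245 mm long, 22 mm tall, lying along its own y; bystander
- wedge: flat green-painted hickory wedge 120 x 35 x 20 mm; bystander
- lacquer: can of lacquer 76 mm across, 110 mm tall; bystander
- gluepot: yellow glue pot 64 mm across, 88 mm tall; bystander
Mind the look-alikes: they are no part of the job. Leave any turquoise look-alike of the finished1 alone.

How it is judged:
By the outcome, as a careful person would: the job done as asked, in the order asked, and still so for the second after the job is handed in, with the robot touching nothing.
Of headA, headB, headC only 2 to 3 are there at a start; the rules pass over those that are not, and their reading is None.
At some moment in a run one of headA, headB, headC, finished1, finished2 may be knocked a few centimetres aside while the robot is not near it.
Once in a run the grip may slacken for a moment while it holds something.
It also fails if it takes over 210 s, if anything falls off the work surface, if the arm or the gripper's body presses on something with over 40 N, if the wrist force passes 120 N, or if a joint passes its speed limit or range.

ROBOT

A 6-joint arm with a two-finger parallel gripper is mounted at the origin on the work surface. World frame = base frame: x ahead of the robot, y to its left, z up, the work surface at z = 0. Lengths are in m, angles in rad, forces in N, time in s.
With the tool pointing down it reaches from about 0.275 to 0.85 m from the base axis. Payload 5.2 kg.
Tool frame: the origin (TCP) lies midway between the tips of the shut fingers; the grasp point (between the pads) lies 19 mm behind it; z points along the fingers, y is the line along which they close (so a half turn about z gives the same grasp; the last joint's range is limited). The gripper opens to 85 mm and grips with 20 to 120 N. Pads are 22 mm wide; open, the fingers measure 114 mm over their backs; the gripper's body (76 mm by 85 mm) begins 54 mm behind the grasp point. The pads swing forward as they close: fully open they stand 13 mm farther back than shut.
Start: joints at [-1.329, 0.259, 1.535, -0, 1.348, -0.203], TCP at [0.237, -0.496, 0.231] pointing down, gripper open.
Joint ranges: [-3.14, 3.14], [-0.91, 2.08], [0.19, 2.58], [-1.22, 4.36], [0.22, 2.71], [-3.12, 3.12]. Speed limits (rad/s): [2.57, 2.57, 3.14, 3.14, 3.14, 3.14].

INTERFACE

Orientations are given as a rotation vector (axis times angle).
In Python, from rig import manip gives the robot as it stands. Calls block until the motion is done:
- manip.move_to(position, orientation): joint-space move of the TCP to a pose.
- manip.move_straight(position, frame=None, rate=0.15, contact_N=None): straight line of the TCP; frame=None keeps the orientation; rate is the mean speed in m/s. With contact_N (N) it stops when the force on the tool has changed by that much, and returns True; else False.
- manip.goto_joints(angles): joint-space move.
- manip.command_gripper(opening, strength=None): finger opening in m; strength is the grip in N (None keeps the last); returns when the fingers have stopped.
- manip.wait(seconds).
- manip.inverse_kinematics(position, orientation): joint angles nearest the present ones, or None.
- manip.sense(): the state.
- manip.read_camera(name): name is "side" or "top" or "wrist"; returns a dict with "color" (420x560x3 uint8, blue, green, red), "range_z" (420x560 float32, m along the optical axis (not along the pixel's ray), 0 where there is no reading), "fx", "fy", "cx", "cy" (pixels), "dist" ([k1, k2, p1, p2, k3] as OpenCV has them; the pictures are not rectified), "world_from_camera" (4x4, takes a point from camera to world coordinates); the wrist camera has in their place "mount" (4x4, takes a point from camera to tool coordinates, whose origin is the TCP and whose axes are the flange's). Camera axes: x right, y down, z forward; pixel columns grow to the right and rows downward; lengths in m; the calibration is good to about 2 mm. A picture is of the moment at which its call begins: read the wrist's pose just before it.
A pose or a line that the arm cannot do raises manip.MotionError and nothing moves.
- manip.sign_off(): hands the job in; it is judged then, once.
The state is a dict: "time_s": time; "joint_pos": joint angles; "qd": joint speeds; "tau": joint torques, N m; "position": TCP position; "tool_rot": TCP orientation; "force": force on the tool from outside, world axes, zero at the start; "ft_torque": the same for the moment, N m; "finger_gap": finger opening in m; "gripper_force": force on a finger pad.
Only numpy, scipy, OpenCV 4.12 (cv2) and the standard library are available. Lean on these libraries where they do the work, as an engineer would, in place of code of your own. Each camera call takes 0.05 s, during which the arm holds its last target. There are 200 camera calls.

## Working session

There is one attempt and no reset: what is moved stays moved. The work goes in short steps, each a Python script; the robot and the scene stay as the last script left them, time stands still between calls to the robot, and variables do not carry over. Pictures are saved under pics/ and viewed, at most 14 in all, crops included, and the job is handed in when it is done.

```bash
ls; mkdir -p pics
cat > h.py <<'E'
import numpy as np, cv2
from scipy.spatial.transform import Rotation as R
from rig import manip as m
def pose():
    s=m.sense(); T=np.eye(4); T[:3,:3]=R.from_rotvec(s["tool_rot"]).as_matrix(); T[:3,3]=s["position"]; return T
def snap(name):
    T=pose(); c=m.read_camera(name)
    c["T"]=c["world_from_camera"] if name!="wrist" else T@np.array(c["mount"])
    c["T"]=np.array(c["T"]); c["K"]=np.array([[c["fx"],0,c["cx"]],[0,c["fy"],c["cy"]],[0,0,1.]])
    return c
def rays(c,uv):
    p=cv2.undistortPoints(np.array(uv,float).reshape(-1,1,2),c["K"],np.array(c["dist"],float))[:,0]
    return np.c_[p,np.ones(len(p))]
def at_z(c,uv,z):
    d=rays(c,uv)@c["T"][:3,:3].T; o=c["T"][:3,3]
    return o+d*((z-o[2])/d[:,2])[:,None]
def cloud(c):
    h,w=c["range_z"].shape; u,v=np.meshgrid(np.arange(w),np.arange(h))
    r=rays(c,np.c_[u.ravel(),v.ravel()])*c["range_z"].reshape(-1,1)
    return (r@c["T"][:3,:3].T+c["T"][:3,3]).reshape(h,w,3)
def down(yaw):  # tool z down; tool y at yaw+... : Rz(yaw)*Rx(pi)
    return (R.from_euler('z',yaw)*R.from_euler('x',np.pi)).as_rotvec()
E
python3 - <<'E'
from h import *
import pickle
for n in("top","side"):
    c=snap(n); pickle.dump(c,open(n+".pkl","wb")); cv2.imwrite(f"pics/{n}0.png",cv2.resize(c["color"],(800,600)))
    print(n,np.round(c["T"],3))
s=m.sense();print(s["tool_rot"],s["time_s"]); print(m.read_camera("wrist")["mount"])
E
```

```text
pics
top [[ 1.600e-02 -9.970e-01  7.900e-02  4.360e-01]
 [-1.000e+00 -1.600e-02  0.000e+00 -4.900e-02]
 [ 1.000e-03 -7.900e-02 -9.970e-01  1.487e+00]
 [ 0.000e+00  0.000e+00  0.000e+00  1.000e+00]]
side [[-0.905  0.256 -0.341  0.992]
 [ 0.426  0.512 -0.746  0.89 ]
 [-0.016 -0.82  -0.572  0.816]
 [ 0.     0.     0.     1.   ]]
[-3.06253719e+00 -6.92527396e-01  1.05318663e-04] 0.1
[[-5.71242546e-04 -9.57209180e-01 -2.89396370e-01  7.33466676e-02]
 [ 9.99999368e-01 -8.27124402e-04  7.61892370e-04  9.38680783e-04]
 [-9.68657170e-04 -2.89395751e-01  9.57209048e-01 -1.42066769e-01]
 [ 0.00000000e+00  0.00000000e+00  0.00000000e+00  1.00000000e+00]]
```

View pics/top0.png

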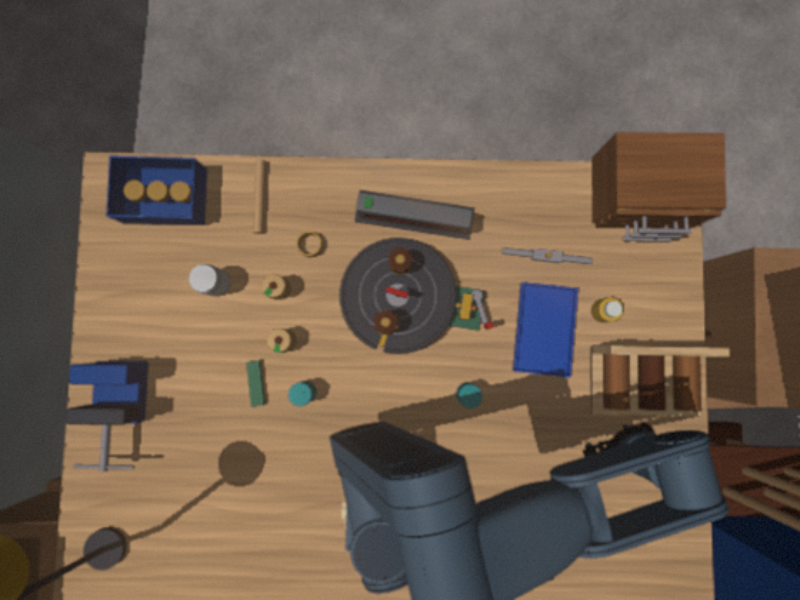

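View pics/side0.png

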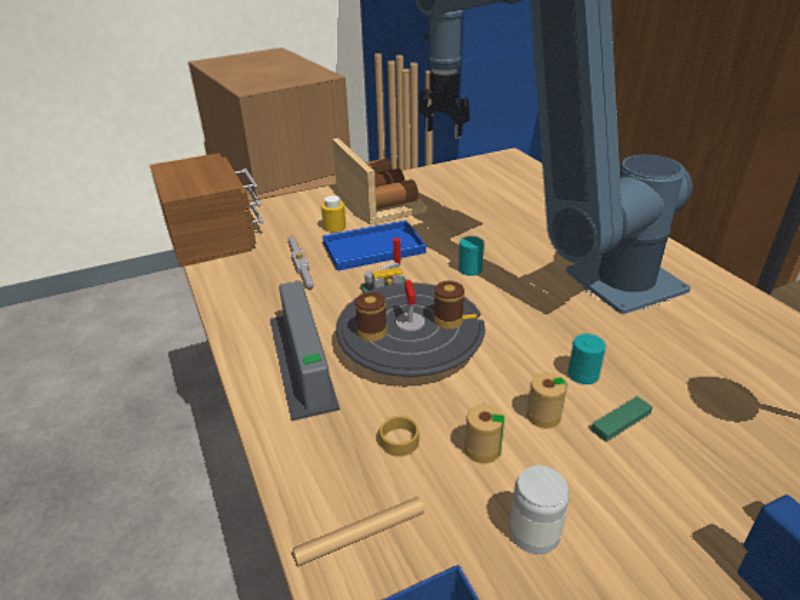

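The top view (800 px) shows these candidates:
- **Finished dark heads:** (402,259) and (387,321) on the plate.
- **Turquoise look-alikes:** (302,393) and (469,395), to be left alone.
- **Pale heads:** (274,287) and (280,340), with something pale at (345,510) half hidden by the arm. The three tan tops at (157,190) are in a crate off to the side.
- **Fixtures:** notch line end at (381,347), lever handle at (489,325), tray at (546,329), scanner at (415,214).

Next I'll measure and take one close crop.

Run:
```python
from h import *
import pickle
c=pickle.load(open("top.pkl","rb")); P=cloud(c); im=c["color"]; s=560/800
def q(n,u,v,z):
    u*=s;v*=s; print(n,np.round(at_z(c,[(u,v)],z)[0],3),"cloud",np.round(P[int(v),int(u)],3))
q("f1",402,259,.13);q("f2",387,321,.13);q("knob",397,293,.14);q("notch",381,347,.05);q("post",489,325,.111)
q("A",274,287,.08);q("B",280,340,.08);q("C?",345,510,.08);q("crate",157,190,.08)
for t in[(522,282),(579,288),(572,377),(514,371)]: q("tray",*t,.025)
# top-height clouds: cluster centroids
from scipy import ndimage
def clus(lo,hi,box):
    k=(P[...,2]>lo)&(P[...,2]<hi)&(P[...,0]>box[0])&(P[...,0]<box[1])&(P[...,1]>box[2])&(P[...,1]<box[3])
    l,n=ndimage.label(k)
    for i in range(1,n+1):
        a=P[l==i]
        if len(a)>60:
            r,(w,h),an=cv2.minAreaRect(a[:,:2].astype(np.float32)); print(lo,len(a),"rect",np.round(r,3),round(w,3),round(h,3),round(an,1),"z",a[:,2].mean().round(3))
clus(.12,.136,(.3,.8,-.3,.3)); clus(.07,.09,(-.2,.75,0.05,.6)); clus(.09,.105,(.6,.9,-.2,.2)); clus(.02,.03,(.3,.7,-.45,-.2));clus(.045,.056,(.35,.75,-.2,.2))
a=cv2.resize(im[150:270,160:360],None,fx=4,fy=4,interpolation=cv2.INTER_CUBIC); cv2.imwrite("pics/c1.png",a)
```

```text
f1 [ 0.645 -0.035  0.13 ] cloud [ 0.645 -0.034  0.137]
f2 [ 0.489 -0.     0.13 ] cloud [0.492 0.003 0.131]
knob [ 0.558 -0.024  0.14 ] cloud [ 0.558 -0.021  0.144]
notch [0.424 0.017 0.05 ] cloud [0.428 0.019 0.057]
post [ 0.484 -0.256  0.111] cloud [ 0.486 -0.254  0.113]
A [0.574 0.294 0.08 ] cloud [0.577 0.297 0.08 ]
B [0.438 0.274 0.08 ] cloud [0.442 0.274 0.08 ]
C? [0.02  0.097 0.08 ] cloud [-0.004  0.107 -0.002]
crate [0.822 0.605 0.08 ] cloud [0.83  0.621 0.052]
tray [ 0.604 -0.356  0.025] cloud [ 0.608 -0.36   0.   ]
tray [ 0.59  -0.508  0.025] cloud [ 0.595 -0.515  0.   ]
tray [ 0.354 -0.488  0.025] cloud [ 0.356 -0.495 -0.004]
tray [ 0.367 -0.335  0.025] cloud [ 0.369 -0.335  0.007]
0.12 221 rect [ 0.646 -0.026] 0.059 0.057 0.9 z 0.13
0.12 226 rect [0.488 0.006] 0.057 0.057 0.9 z 0.13
0.07 218 rect [0.579 0.298] 0.056 0.06 0.8 z 0.08
0.07 220 rect [0.438 0.279] 0.058 0.058 1.0 z 0.08
0.07 217 rect [0.304 0.22 ] 0.057 0.058 44.6 z 0.08
0.09 998 rect [ 0.779 -0.057] 0.293 0.052 81.8 z 0.1
0.045 4226 rect [ 0.562 -0.022] 0.307 0.304 46.0 z 0.05
```

View pics/c1.png

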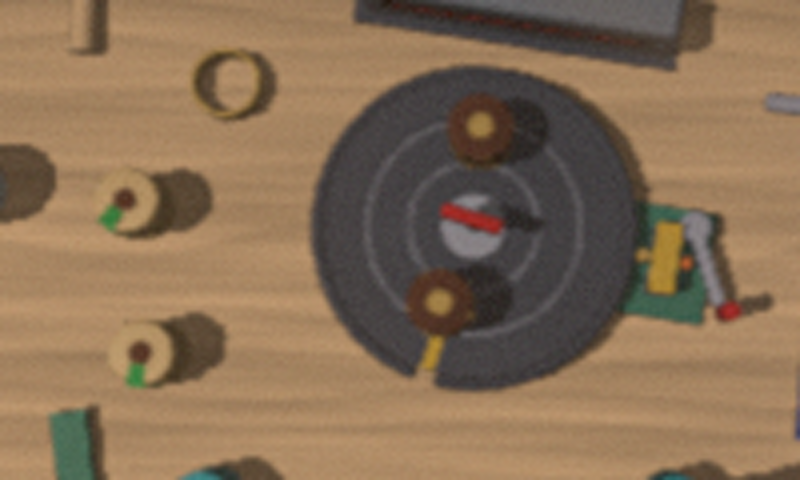

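```bash
cat >> h.py <<'E'
from scipy import ndimage
D=np.deg2rad
def tops(c,lo,hi,box=(.2,.85,-.55,.5),nmin=60):
    P=cloud(c); k=(P[...,2]>lo)&(P[...,2]<hi)&(P[...,0]>box[0])&(P[...,0]<box[1])&(P[...,1]>box[2])&(P[...,1]<box[3])
    l,n=ndimage.label(k); out=[]
    for i in range(1,n+1):
        a=P[l==i]
        if len(a)>nmin:
            r,(w,h),an=cv2.minAreaRect(a[:,:2].astype(np.float32)); out.append((round(r[0],4),round(r[1],4),round(w,3),round(h,3),tuple(c["color"][l==i].mean(0).astype(int))))
    return out
ZT=.25
def pick(x,y,ztop,yaw,strength=60):
    m.command_gripper(.085)
    m.move_to([x,y,max(ztop+.06,.17)],down(yaw))
    m.move_straight([x,y,ztop-.05],rate=.12)
    m.command_gripper(.03,strength)
    g=m.sense()["finger_gap"]
    m.move_straight([x,y,ZT],rate=.2)
    s=m.sense(); print("picked gap",g,s["finger_gap"],"t",s["time_s"],"Fz",s["force"][2])
def place(x,y,zsup,yaw,open_=.08):
    m.move_to([x,y,ZT],down(yaw))
    m.move_straight([x,y,zsup+.045],rate=.2)
    hit=m.move_straight([x,y,zsup+.022],rate=.03,contact_N=5)
    z=m.sense()["position"][2]
    m.command_gripper(open_)
    m.move_straight([x,y,zsup+.17],rate=.2)
    print("placed hit",hit,"tcp z-sup",z-zsup,"t",m.sense()["time_s"])
E
python3 - <<'E'
from h import *
m.move_to([.646,-.026,.25],down(D(-3)))
pick(.646,-.026,.13,D(-3))
t=np.array([.479,-.422]);u=np.array([np.cos(D(-5)),np.sin(D(-5))])*.055
place(*(t+u),.006,D(-5))
c=snap("top"); cv2.imwrite("pics/top1.png",cv2.resize(c["color"],(800,600)))
for r in tops(c,.12,.136)+tops(c,.07,.093):print(r)
E
```

```text
picked gap 0.05866878047029575 0.05902319121153958 t 5.375 Fz -4.167146254102649
placed hit True tcp z-sup 0.03139511923083101 t 9.7667
(0.4883, 0.0063, 0.057, 0.057, (np.int64(43), np.int64(63), np.int64(90)))
(0.7546, -0.0666, 0.275, 0.011, (np.int64(47), np.int64(52), np.int64(61)))
(0.5796, 0.2975, 0.057, 0.059, (np.int64(85), np.int64(126), np.int64(149)))
(0.439, 0.2789, 0.059, 0.056, (np.int64(89), np.int64(131), np.int64(154)))
(0.3044, 0.2199, 0.057, 0.059, (np.int64(127), np.int64(130), np.int64(70)))
(0.3181, -0.1974, 0.023, 0.054, (np.int64(62), np.int64(63), np.int64(34)))
```

View pics/top1.png

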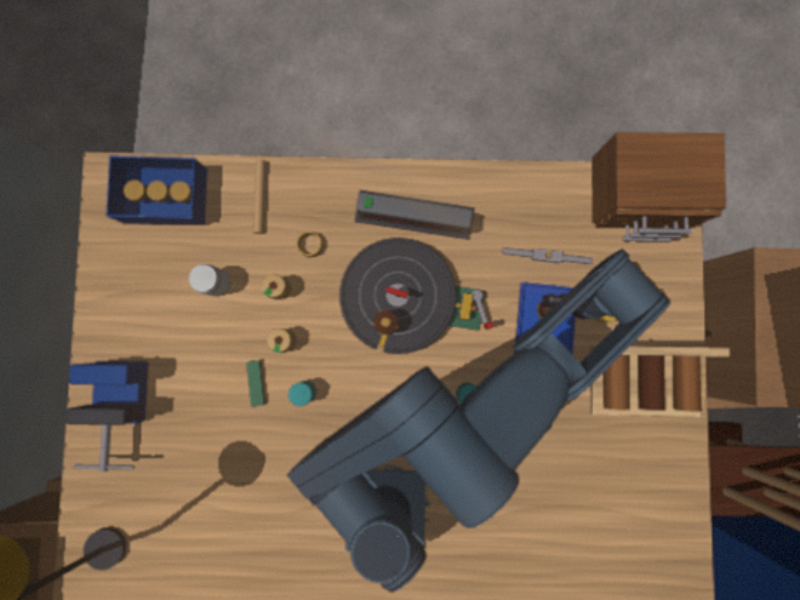

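The first head is in the tray, seen at (547,307). f2 hasn't moved. Between the two top views only two pale heads show up, at (274,287) and (280,340). Next is f2.

Run:
```python
from h import *
x,y=.488,.006
m.move_to([x,y,.25],down(D(-21)))
c=snap("wrist")
print(tops(c,.12,.136)); 
pick(x,y,.13,D(-21))
t=np.array([.479,-.422]);u=np.array([np.cos(D(-5)),np.sin(D(-5))])*.055
place(*(t-u),.006,D(-5))
m.move_to([.45,-.02,.36],down(D(-8)))   # camera sits on tool +x side -> sees axis ahead
c=snap("top"); cv2.imwrite("pics/top2.png",cv2.resize(c["color"][160:310,330:430],None,fx=4,fy=4))
for r in tops(c,.08,.093,(.3,.65,-.52,-.3)):print("tray",r)
for r in tops(c,.07,.09,(.3,.65,.1,.4)):print(r)
w=snap("wrist"); import pickle; pickle.dump(w,open("w.pkl","wb"))
cv2.imwrite("pics/w2.png",cv2.resize(w["color"],(800,600)))
for r in tops(w,.132,.146,nmin=40):print("knob",r)
print(m.sense()["position"],m.sense()["time_s"])
```

```text
[(0.4897, 0.0043, 0.06, 0.06, (np.int64(42), np.int64(73), np.int64(115)))]
picked gap 0.05883667641546996 0.05872124442214337 t 14.5 Fz -3.3907645255522856
placed hit True tcp z-sup 0.031084787095001315 t 18.9417
tray (0.5318, -0.4275, 0.055, 0.056, (np.int64(43), np.int64(58), np.int64(84)))
tray (0.4231, -0.4198, 0.058, 0.057, (np.int64(43), np.int64(57), np.int64(83)))
(0.5793, 0.2975, 0.056, 0.058, (np.int64(81), np.int64(121), np.int64(143)))
(0.4402, 0.2788, 0.059, 0.057, (np.int64(85), np.int64(126), np.int64(148)))
(0.3178, 0.2219, 0.032, 0.059, (np.int64(120), np.int64(123), np.int64(66)))
knob (0.5634, -0.0236, 0.056, 0.015, (np.int64(29), np.int64(32), np.int64(177)))
[ 0.45012835 -0.02086755  0.35923871] 20.65
```

View pics/w2.png

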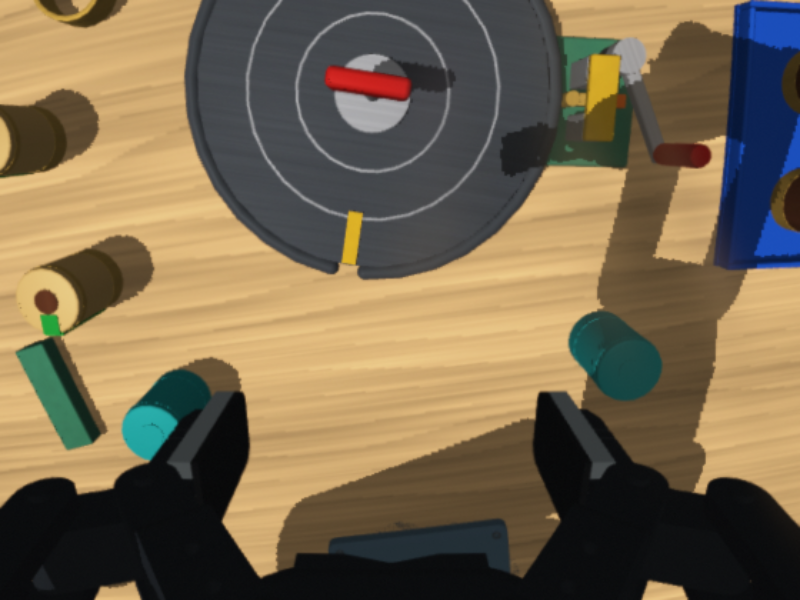

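View pics/top2.png

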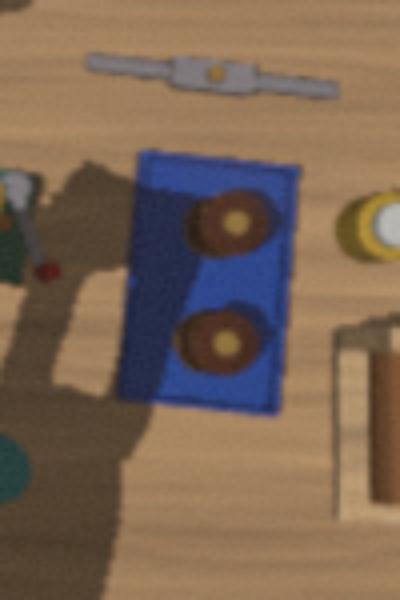

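Both finished heads stand in the tray, at (237,222) and (226,343) in the crop. The wrist view shows the knob bar from (327,78) to (410,90), the notch at (349,268), the pin tip at (568,98), the hinge at (629,52) and the handle top at (705,155).

Run:
```python
from h import *
import pickle
w=pickle.load(open("w.pkl","rb")); s=.7
def g(u,v,z): return at_z(w,[(u*s,v*s)],z)[0]
ax=g(368,84,.14)[:2]; a=g(327,78,.14);b=g(410,90,.14)
ang=lambda d:np.degrees(np.arctan2(d[1],d[0]))
nt=g(349,268,.052);pt=g(568,98,.05);tl=g(624,101,.05);h=g(629,52,.06);po=g(703,155,.111)
ax=np.array([.5634,-.0236])
print("bar",ang(b-a),"notch",nt,ang(nt[:2]-ax),np.hypot(*(nt[:2]-ax)),"pin",pt,ang(pt[:2]-ax),ang(tl-pt),"tail",tl,"hinge",h,"post",po,np.hypot(*(po-h)[:2]))
yaw=D(ang(b-a))%np.pi; print("yaw",np.degrees(yaw))
m.command_gripper(.06)
m.move_to([*ax,.2],down(yaw)); m.move_straight([*ax,.109],rate=.1)
m.command_gripper(0,80)
st=m.sense(); print(st["finger_gap"],st["joint_pos"],st["force"],st["ft_torque"],st["time_s"])
```

```text
bar -106.17628495777244 notch [0.42539045 0.01746966 0.052     ] 163.42774979555293 0.1439908115438172 pin [ 0.5396155  -0.17981564  0.05      ] -98.65704052896588 -99.34264413606537 tail [ 0.53199182 -0.2261544   0.05      ] hinge [ 0.56860983 -0.22788934  0.06      ] post [ 0.48652089 -0.258401    0.111     ] 0.08757600100084152
yaw 73.82371504222756
0.012957880310519908 [-2.39619328e-01  3.91607492e-01  1.66426143e+00  8.86376627e-05
  1.08611867e+00  4.29680858e-02] [-2.69903058  0.17192143  5.64049228] [ 0.08719526  0.55306289 -0.20636561] 23.7667
```

Run:
```python
from h import *
q0=np.array(m.sense()["joint_pos"])
def go(d):
    q=q0.copy(); q[5]-=D(d); m.goto_joints(list(q)); s=m.sense()
    print(d,"tz %.2f"%s["ft_torque"][2],"F",np.round(s["force"],1),"gap %.4f"%s["finger_gap"]); return s
for d in (30,60,90): go(d)
T=[]
d=92
while d<106:
    s=go(d); T.append(s["ft_torque"][2])
    if len(T)>2 and abs(T[-1]-np.median(T[:-1]))>.6: break
    d+=1
print(m.sense()["time_s"])
```

```text
30 tz 0.30 F [ 4.9  0.3 -3.8] gap 0.0130
60 tz 0.18 F [ 8.6  1.8 -5. ] gap 0.0132
90 tz 0.27 F [ 9.8  4.8 -6.3] gap 0.0127
92 tz 0.54 F [ 9.2  6.1 -5. ] gap 0.0130
93 tz -0.26 F [ 8.9  5.4 -6.7] gap 0.0131
94 tz 1.17 F [10.7  6.2 -7.3] gap 0.0130
26.2167
```

Run:
```python
from h import *
c=snap("top");w=snap("wrist"); print(np.round(m.sense()["ft_torque"],2))
a=cv2.resize(c["color"][180:250,290:360],(560,560),interpolation=cv2.INTER_CUBIC)
cv2.imwrite("pics/p1.png",a[:, :]); cv2.imwrite("pics/w3.png",cv2.resize(w["color"],(560,420)))
```

```text
[ 0.7  -1.35  1.43]
```

View pics/p1.png

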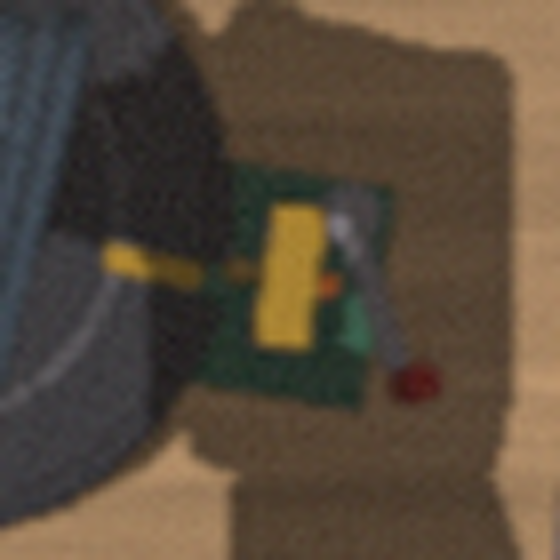

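The yellow line (105,258)-(200,272) is nearly aligned with the pin. The orange tail at (330,286) still sticks out, so the pin isn't in yet and I'll creep on.

Run:
```python
from h import *
q0=np.array(m.sense()["joint_pos"]); 
import json
for i in range(1,11):
    q=q0.copy(); q[5]-=D(.5*i); m.goto_joints(list(q)); m.wait(.15); s=m.sense()
    c=snap("top"); p=c["color"][205:225,326:338].astype(int); k=((p[...,2]-p[...,0])>60).sum()
    print(i,"tz %.2f"%s["ft_torque"][2],"F",np.round(s["force"],1),"orange",k)
    if abs(s["ft_torque"][2])>2.3: break
a=cv2.resize(c["color"][180:250,290:360],(560,560),interpolation=cv2.INTER_CUBIC); cv2.imwrite("pics/p2.png",a)
```

```text
1 tz 1.21 F [ 3.3  0.5 -2.5] orange 73
2 tz 0.75 F [ 3.8  2.  -3.3] orange 73
3 tz 0.31 F [ 4.4  1.6 -3.3] orange 74
4 tz 0.64 F [ 4.5  2.4 -3.8] orange 69
5 tz 0.28 F [ 3.8  2.7 -3.3] orange 69
6 tz 0.06 F [ 4.3  1.8 -4. ] orange 69
7 tz 0.09 F [ 4.7  2.6 -3.8] orange 69
8 tz 0.06 F [ 4.1  2.4 -3.8] orange 70
9 tz 0.06 F [ 4.   1.6 -4.1] orange 70
10 tz -0.01 F [ 4.5  2.  -3.4] orange 69
```

View pics/p2.png

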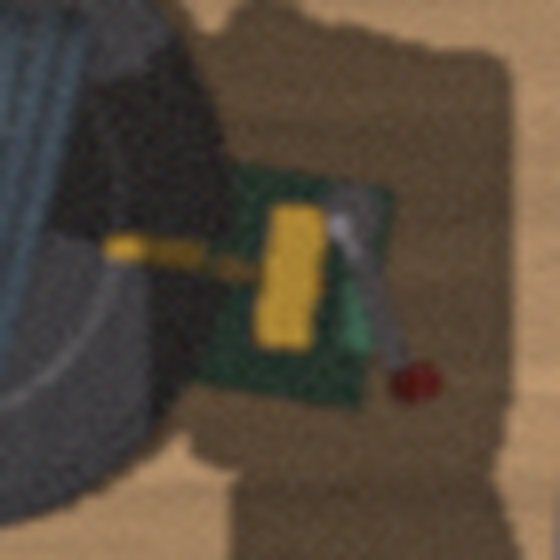

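The tail has gone and the pin bridges (200,260)-(255,270) into the rim notch, so the pin has dropped. I'll release the knob and shut the lever.

Run:
```python
from h import *
m.command_gripper(.06)
p=m.sense()["position"]; m.move_straight([p[0],p[1],.22],rate=.2)
x,y=.486,-.257
m.move_to([x,y,.19],down(0)); 
w=snap("wrist"); cv2.imwrite("pics/w4.png",cv2.resize(w["color"],(700,525)))
for r in tops(w,.10,.116,(.4,.6,-.35,-.15),20): print("post",r)
m.command_gripper(.045)
hit=m.move_straight([x,y,.08],rate=.1,contact_N=10); print("down hit",hit)
if not hit:
    m.command_gripper(.03,20)
    hg=np.array([.5686,-.2279])
    print(m.move_straight([.484,-.222,.08],rate=.05,contact_N=12))
    hit=m.move_straight([.4865,-.198,.08],rate=.03,contact_N=10)
    s=m.sense(); print("end hit",hit,s["position"],np.round(s["force"],1),s["time_s"])
```

```text
post (0.487, -0.2567, 0.017, 0.017, (np.int64(36), np.int64(45), np.int64(187)))
down hit False
False
end hit True [ 0.48509678 -0.21089007  0.07991795] [-1.4 -4.4  2.6] 37.4833
```

Run:
```python
from h import *
p=m.sense()["position"]; m.command_gripper(.04)
m.move_straight([p[0],p[1],.2],rate=.2)
m.move_to([.44,-.21,.26],down(0))
w=snap("wrist"); cv2.imwrite("pics/w5.png",cv2.resize(w["color"],(800,600)))
for r in tops(w,.10,.116,(.4,.6,-.35,-.15),20): print("post",r)
for r in tops(w,.132,.146,nmin=40):print("knob",r)
```

```text
post (0.4832, -0.2186, 0.017, 0.017, (np.int64(48), np.int64(65), np.int64(211)))
knob (0.5611, -0.026, 0.011, 0.051, (np.int64(24), np.int64(27), np.int64(157)))
```

View pics/w5.png

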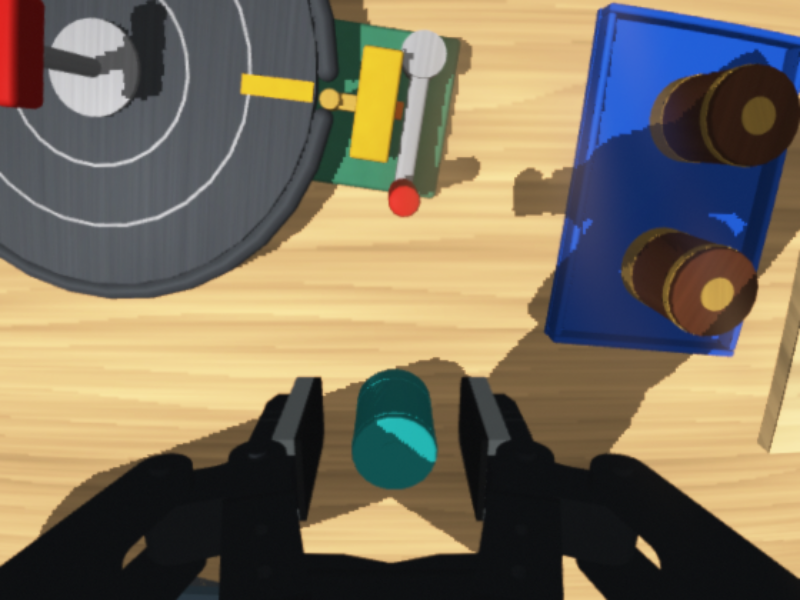

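The pin is in the notch at (330,98). The lever bar (421,75)-(405,185) lies parallel to the yellow block behind the tail at (399,110). I'll check the lever angle numerically and measure the scanner and heads before the pale heads.

Run:
```python
from h import *
ang=lambda d:np.degrees(np.arctan2(d[1],d[0]))
w=snap("wrist"); P=cloud(w); s=.7
print("hinge cloud",P[int(54*s),int(424*s)], "bar",P[int(120*s),int(415*s)])
zb=P[int(120*s),int(414*s),2]; zc=P[int(54*s),int(424*s),2]; zy=P[int(110*s),int(375*s),2]; print(zb,zc,zy)
g=lambda u,v,z:at_z(w,[(u*s,v*s)],z)[0]
h=g(424,54,zc); po=g(404,200,.111); print("hinge",h,"post",po,ang(po-h),np.hypot(*(po-h)[:2]))
print("bar edges",ang(g(400,180,zb)-g(411,90,zb)),ang(g(418,180,zb)-g(427,80,zb)))
print("block edge R",ang(g(385,162,zy)-g(403,50,zy)),"L",ang(g(350,157,zy)-g(367,45,zy)))
# scanner and heads
m.move_to([.50,-.05,.36],down(D(-8)))
w=snap("wrist"); c=snap("top")
for cc in(w,c):
    P=cloud(cc); k=(abs(P[...,2]-.1)<.006)&(P[...,0]>.7)&(P[...,0]<.88)&(abs(P[...,1]+.06)<.25)
    a=P[k][:,:2].astype(np.float32)
    if len(a)>50: print("scanner",len(a),cv2.minAreaRect(a), cv2.fitLine(a,cv2.DIST_L2,0,.01,.01).ravel())
print(tops(c,.07,.09,(.3,.75,.1,.4)),tops(c,.132,.146,nmin=20))
# yaw of the block in top
cv2.imwrite("pics/w6.png",cv2.resize(w["color"],(800,600)))
print(m.sense()["time_s"])
```

```text
hinge cloud [ 0.56721528 -0.23040339  0.05090001] bar [ 0.52747093 -0.22555985  0.0495667 ]
0.04691363865909742 0.05090001058081356 0.06429554601755927
hinge [ 0.56655349 -0.23110839  0.05090001] post [ 0.48372007 -0.21785804  0.111     ] 170.9117436648604 0.08388651794949399
bar edges 173.13116048607262 175.4130055044737
block edge R 170.5491278918459 L 170.23883423926782
scanner 1012 ((0.7782171368598938, -0.06101524829864502), (0.29912373423576355, 0.051036059856414795), 82.09839630126953) [ 0.13948002  0.9902249   0.77771235 -0.0616301 ]
[(0.5791, 0.2972, 0.056, 0.059, (np.int64(81), np.int64(121), np.int64(144))), (0.4058, 0.2591, 0.058, 0.057, (np.int64(86), np.int64(126), np.int64(148))), (0.3179, 0.222, 0.032, 0.058, (np.int64(120), np.int64(123), np.int64(66)))] []
39.9
```

View pics/w6.png

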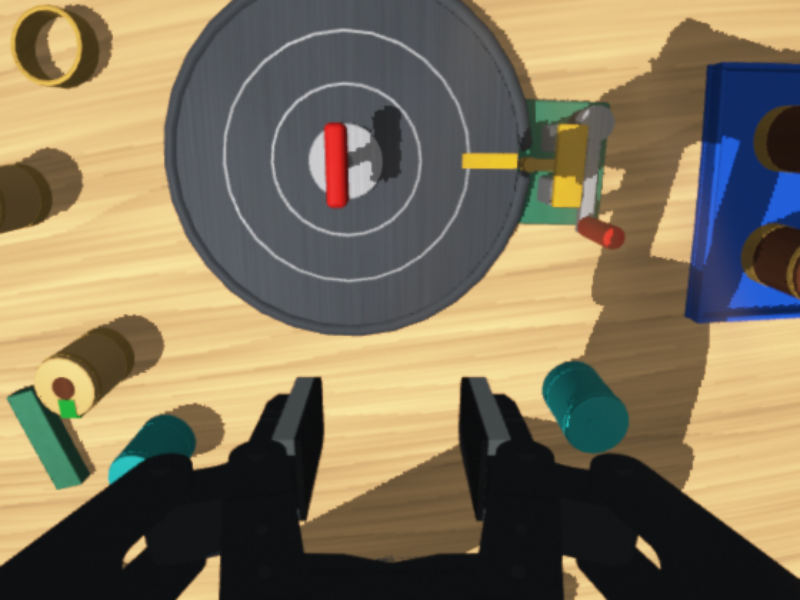

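Post minus hinge points to 170.9° and the block lies at 170.4°, so the lever is shut. The scanner's yaw is -8.0°. Head B has been knocked to about (0.406,0.259), so I'll re-measure each head from close up before picking it.

```bash
cat >> h.py <<'E'
AX=np.array([.5625,-.0245]); TGT=-8.0
def look(x,y,ztop,yaw=0,move=True):
    if move: m.move_to([x,y,.25],down(yaw))
    m.wait(.1); w=snap("wrist"); P=cloud(w)
    k=(abs(P[...,2]-ztop)<.006)&(np.hypot(P[...,0]-x,P[...,1]-y)<.06)
    k=ndimage.binary_opening(k); l,n=ndimage.label(k); l=(l==1+np.argmax(ndimage.sum(k,l,range(1,n+1))))
    px=np.argwhere(l)[:,::-1].astype(float); a=at_z(w,px,ztop)[:,:2].astype(np.float32)
    (cx,cy),r=cv2.minEnclosingCircle(a)
    hsv=cv2.cvtColor(w["color"],cv2.COLOR_BGR2HSV); gm=l&(hsv[...,0]>45)&(hsv[...,0]<75)&(hsv[...,1]>110)
    g=at_z(w,np.argwhere(gm)[:,::-1].astype(float),ztop)[:,:2]; d=g.mean(0)-[cx,cy]
    st=np.degrees(np.arctan2(d[1],d[0])); print("look c",round(cx,4),round(cy,4),"r",round(r,4),"green",len(g),"stripe",round(st,1),"rg",np.hypot(*d).round(3))
    return cx,cy,st
def job(x,y,bedang):
    x,y,st=look(x,y,.08)
    w=bedang-9; pos=AX+.09*np.array([np.cos(D(w)),np.sin(D(w))])
    for k in(0,180):
        yr=w+k; yg=yr-(TGT-st)
        if all(m.inverse_kinematics([*p,z],down(D(a))) is not None for p,a,z in(((x,y),yg,.03),((x,y),yg,.25),(pos,yr,.25),(pos,yr,.08))): break
    else: raise SystemExit("no ik")
    print("grasp yaw",yg,"rel",yr,"pos",pos)
    pick(x,y,.08,D(yg)); place(*pos,.05,D(yr))
    return look(*pos,.13)
E
python3 - <<'E'
from h import *
job(.579,.297,90)
c=snap("top"); print(tops(c,.07,.095),m.sense()["time_s"])
E
```

```text
look c 0.5807 0.2978 r 0.0313 green 383 stripe 144.5 rg 0.021
grasp yaw 233.4702303794578 rel 81 pos [0.5765791  0.06439195]
picked gap 0.058335609712427475 0.05885165099490071 t 48.275 Fz -4.431633528191324
placed hit True tcp z-sup 0.03116964242702812 t 52.8833
look c 0.5802 0.0628 r 0.0312 green 665 stripe -9.0 rg 0.02
[(0.7523, -0.0794, 0.249, 0.008, (np.int64(48), np.int64(52), np.int64(60))), (0.5318, -0.4277, 0.058, 0.055, (np.int64(47), np.int64(61), np.int64(87))), (0.4246, -0.4186, 0.057, 0.059, (np.int64(46), np.int64(59), np.int64(86))), (0.306, -0.2104, 0.056, 0.059, (np.int64(63), np.int64(66), np.int64(42)))] 54.3583
```

Run:
```python
from h import *
job(.406,.259,200)
m.move_to([.45,-.25,.36],down(D(-8))); c=snap("top")
import pickle; pickle.dump(c,open("top.pkl","wb"))
cv2.imwrite("pics/top3.png",cv2.resize(c["color"],(800,600)))
print(tops(c,.12,.136),tops(c,.07,.095),m.sense()["time_s"])
```

```text
look c 0.4086 0.2593 r 0.0314 green 381 stripe 171.6 rg 0.021
grasp yaw 370.5745401492453 rel 191 pos [ 0.47415355 -0.04167281]
picked gap 0.05888643722839826 0.058828235750198965 t 59.1 Fz -3.76446579920936
placed hit True tcp z-sup 0.030943285806529386 t 64.925
look c 0.4774 -0.0427 r 0.0311 green 658 stripe -9.0 rg 0.02
[(0.5763, 0.0649, 0.058, 0.057, (np.int64(78), np.int64(117), np.int64(139))), (0.4748, -0.0399, 0.057, 0.057, (np.int64(80), np.int64(119), np.int64(140)))] [(0.7585, -0.0401, 0.251, 0.01, (np.int64(48), np.int64(52), np.int64(60))), (0.3041, 0.2199, 0.057, 0.058, (np.int64(123), np.int64(126), np.int64(69))), (0.3026, -0.2139, 0.047, 0.059, (np.int64(63), np.int64(64), np.int64(39)))] 68.8667
```

View pics/top3.png

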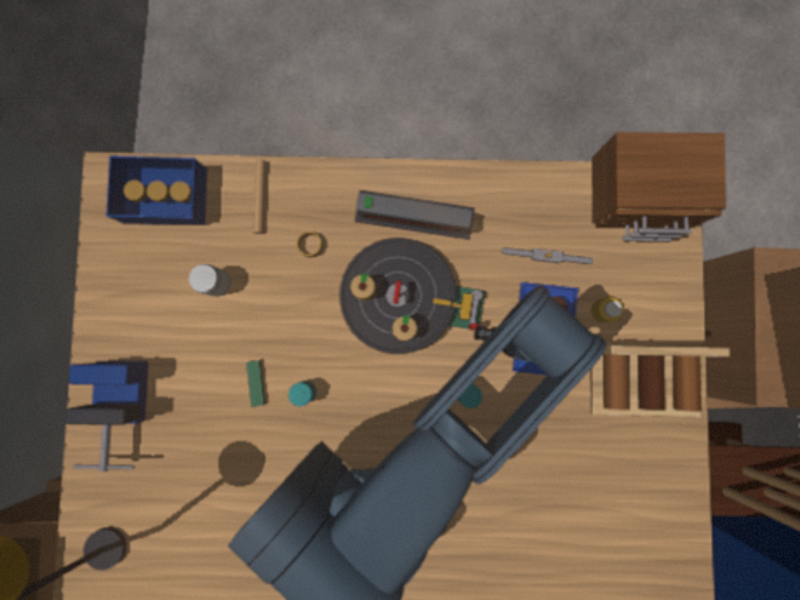

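Both pale heads stand on the plate at (363,286) and (404,328), stripes towards the scanner. A pale edge at about (455,515) next to the arm could hide a third head, so I'll swing the arm aside and check.

Run:
```python
from h import *
m.move_to([.45,-.2,.4],down(0)); 
m.move_to([.15,.5,.35],down(D(60))); c=snap("top"); 
cv2.imwrite("pics/top4.png",cv2.resize(c["color"],(800,600)))
for r in tops(c,.12,.136)+tops(c,.065,.095,(-.25,.85,-.6,.6),30): print(r)
print(m.sense()["time_s"])
```

```text
(0.5764, 0.0648, 0.058, 0.057, (np.int64(74), np.int64(111), np.int64(132)))
(0.4749, -0.0399, 0.057, 0.057, (np.int64(75), np.int64(112), np.int64(133)))
(0.7767, 0.5303, 0.069, 0.137, (np.int64(63), np.int64(43), np.int64(40)))
(0.7949, -0.5574, 0.103, 0.041, (np.int64(30), np.int64(45), np.int64(66)))
(0.764, 0.0156, 0.14, 0.008, (np.int64(39), np.int64(42), np.int64(52)))
(0.7448, -0.1269, 0.134, 0.007, (np.int64(44), np.int64(50), np.int64(60)))
(0.5837, 0.4452, 0.031, 0.073, (np.int64(61), np.int64(67), np.int64(74)))
(0.5412, -0.2015, 0.022, 0.05, (np.int64(46), np.int64(117), np.int64(151)))
(0.5319, -0.4274, 0.055, 0.057, (np.int64(43), np.int64(56), np.int64(81)))
(0.5334, -0.5712, 0.06, 0.055, (np.int64(105), np.int64(141), np.int64(157)))
(0.4243, -0.4182, 0.057, 0.059, (np.int64(42), np.int64(55), np.int64(80)))
(0.3486, -0.5787, 0.042, 0.137, (np.int64(48), np.int64(74), np.int64(110)))
(0.3046, 0.2195, 0.056, 0.057, (np.int64(99), np.int64(103), np.int64(59)))
(0.3069, -0.2096, 0.057, 0.059, (np.int64(109), np.int64(112), np.int64(57)))
71.975
```

View pics/top4.png

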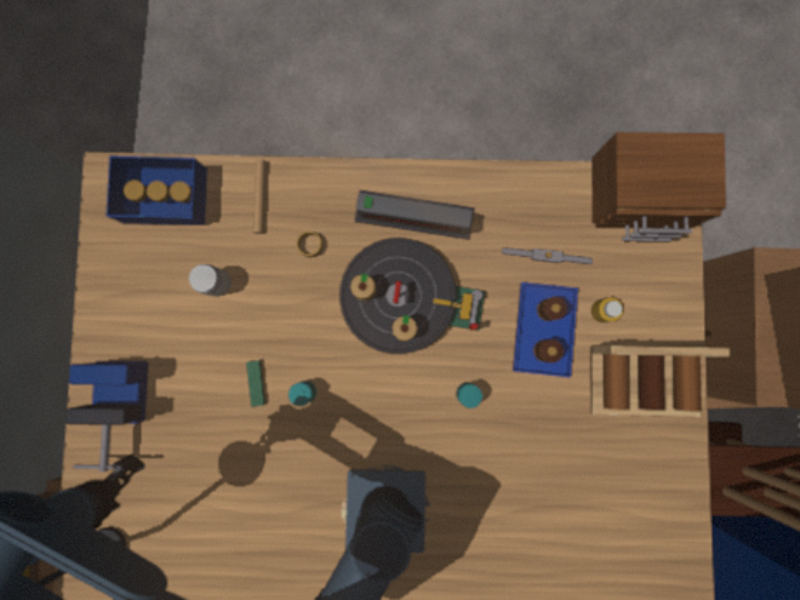

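The bench is now clear to view. There is no third pale head. Two finished heads stand in the tray at (553,308) and (550,350), the lever is shut at (477,307), and both pale heads stand on the plate. I'm handing the job in.

```bash
python3 -c "
from h import *
print(m.sign_off())"
```

```text
the job is handed in; nothing more can be done
None
```

The job is handed in, with no verdict returned: the two finished heads stand in the tray, the pin is in the notch with the lever shut behind it, and both pale heads on the bench (there was no third) stand on the turntable with their stripes within about 1° of the scanner.

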